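Set the gap of sprung tweezers over the inspection tile

TASK

Lift the big sprung tweezers up off the peg of their rack and carry them so that their tips are over the middle of the white inspection tile, about 3 cm above it. There, squeeze them until the tips stand at the two marks of their gauge strip, 14 mm apart, and finish while still holding them there, steady at that gap and touching neither tile nor rack. Leave the can, the spool and the screwdriver alone.

Things in the scene. Friction and masses are not known exactly. Their poses are not given: they have to be found in the camera images.
- tweezers: Loose sprung steel tweezers, 173 mm long, about 64 g (varies), lying level on the rack. Origin midway between the two leg hinges, at mid thickness; x points to the tips, y to the left leg, z up. Along x: tail ring -25 mm, hinges 0, thumb pads 65 mm, gauge strip 120 mm, tips 135 mm. Legs are 8 mm high (6 mm at the tips) and 4 mm thick.
- leg_left (a joint): Squeeze angle of the left leg in rad; the right leg always mirrors it. 0 at rest (tips 34 mm apart), 0.074 at the marked gap (tips 14 mm apart), 0.122 fully squeezed (tips about 1 mm apart); the gap falls 2.7 mm for each 0.01 rad.
- grip (a point): Point midway between the two rubber thumb pads (30 mm long, 16 mm high) on the outsides of the legs, on the centre line at mid thickness, 74 mm above the table on the rack. Grip here, closing along the tweezers' y. Over the thumb pads: 46 mm at rest, 36 mm at the marked gap, 30 mm shut. Spring: about 4 N on each pad starts the squeeze, about 8 N at the marked gap.
- tip_mid (a point): Point midway between the tips, 70 mm ahead of point grip. 15 mm behind it a thin white gauge strip (50 mm along y, 7 mm along x), fixed to the tail by a spine, lies just under the legs (underside 6.5 mm below mid thickness); the outer edges of its two black marks are 14 mm apart, and at the wanted gap the legs' inner faces stand at those edges.
- tip_left (a point): Inner face of the left tip, at mid thickness.
- tip_right (a point): Inner face of the right tip, at mid thickness.
- ring (a point): Centre of the tail ring (inside about 16 mm wide, 8 mm thick), at mid thickness. It must rise about 25 mm to clear the peg.
- rack: Fixed rack, base plate 210 x 80 x 12 mm. Origin on the table below point grip of the hung tweezers; x the way the tips point. At x = -90 mm a post 24 mm wide, 70 mm high, with a 9 mm peg up to 93 mm: the ring sits over the peg on the post. At x = 36 mm a cross bar (8 mm along x, 70 mm along y, top at 70 mm) on a 14 mm post bears the legs; below the thumb pads all is free down to the base.
- tile: Fixed white ceramic inspection tile 100 x 100 x 8 mm lying on the table. Origin at the centre of its underside, its top 8 mm above.
- can: Bystander: plain metal can 38 mm wide, 55 mm high, standing between rack and tile. Origin at its underside.
- spool: Bystander: grey plastic spool 48 mm wide, 34 mm high, standing on the far side. Origin at its underside.
- screwdriver: Bystander: screwdriver 160 mm long lying on the far side.
Mind the look-alikes: they are no part of the job. Of the things that look like the tile, take the one that is farthest from the robot's base at the start.

How it is judged (in metres and radians):
On the way:
1. the tweezers are lifted by the fingers until the tail ring is clear above the peg (z of ring in the frame of rack above 0.097 m and contact force between tweezers and the fingers above 0.5 N and contact force between tweezers and rack below 0.05 N), for 0.1 s.
At the end, for the whole second after the job is handed in: The fingers hold the tweezers, which touch neither rack nor tile, with the tips 14 mm apart (within 3 mm) and still, the point between the tips within 30 mm of the tile's centre seen from above and 10 to 60 mm above the tile's top, all through the last second (distance between tip_left and tip_right between 0.011 and 0.017 m and velocity of joint leg_left between -0.05 and 0.05 rad/s and linear speed of tweezers below 0.02 m/s and horizontal distance between tip_mid and tile below 0.03 m and z of tip_mid in the frame of tile between 0.018 and 0.068 m and contact force between tweezers and the fingers above 1 N and contact force between tweezers and tile below 0.05 N and contact force between tweezers and rack below 0.05 N); the arm keeps its last pose, push and grip.
It fails at once if the can, the spool or the screwdriver is moved by more than 20 mm (distance of any of can, spool, screwdriver from where it was at the start of the episode above 0.02 m).
It also fails if it takes over 42 s, if anything falls off the work surface, if the arm or the gripper's body presses on something with over 40 N, if the wrist force passes 120 N, or if a joint passes its speed limit or range.

ROBOT

A 6-joint arm with a two-finger parallel gripper is mounted at the origin on the work surface. World frame = base frame: x ahead of the robot, y to its left, z up, the work surface at z = 0. Lengths are in mm, angles in degrees, forces in N, time in s.
With the tool pointing down it reaches from about 350 to 950 mm from the base axis. Payload 17.4 kg.
Tool frame: the origin (TCP) lies midway between the tips of the shut fingers; the grasp point (between the pads) lies 19 mm behind it; y points along the fingers, z is the direction in which the jaws open and shut, and the axes are right-handed (so a half turn about y gives the same grasp; the last joint's range is limited). The gripper opens to 93 mm and grips with 3 to 60 N. Pads are 15 mm wide; open, the fingers measure 128 mm over their backs; the gripper's body (75 mm by 188 mm) begins 65 mm behind the grasp point.
Start: joints at [-73.442, 6.646, 82.598, -0, 90.757, -2.166], TCP at [216.675, -639.284, 182.846] pointing down, gripper open.
Joint ranges: [-162.19, 162.19], [-47.58, 125.68], [4.15, 143.07], [-65.23, 245.23], [0.69, 171.88], [-170.13, 170.13]. Speed limits (degrees/s): [108.29, 108.29, 127.2, 180, 180, 180].

INTERFACE

Orientations are given as a 3x3 rotation matrix whose columns are the frame's x, y, z axes.
In Python, from plant import monitor, eyes, env, spotter gives the robot as it stands.
- The arm moves only by the tool drive_tool, never from a script. Its argument "commands" is text: rows parted by semicolons, each of 7 numbers parted by spaces: the turn, a rotation vector about the world's x, y, z in units of 6 degrees (1.0 is 6 degrees), then the shift along the world's x, y, z in units of 50 mm (1.0 is 50 mm), then the opening, from 0 (shut) to 1 (fully open). A call has 1 to 5 rows; each row shifts and turns the commanded pose from where the row before left it; what a row does not reach is not made up. A row lasts 1/10 s, in which the tool goes at most 50 mm and 8.59 degrees, less where a joint would pass 70% of its speed; a pose out of reach is approached as far as the arm can. A call is refused whole if a number of a shift passes 1 or a number of a turn 1, either way. A call with a gripper value outside its range is refused whole. The fingers move at their own pace and stop on an object; "force" is the grip in N (left out, the last holds). Time passes only in rows, so rows that do not move let the fingers close. It gives the time, the measured TCP pose, the force and the opening at its end, in the units of the state.
- monitor.read_state(): the state, without advancing time (a new reading comes with each control period).
- eyes.camera(name): name is "scene" or "side" or "wrist"; returns the picture (384x512x3 uint8, blue, green, red); there is no depth.
- eyes.camera_info(name): a dict with "fovy" (degrees; the focal length in pixels is half the picture's height over the tangent of half this angle, whatever the lens; pixels are square), "cx", "cy" (the principal point, pixels), "R" (3x3) and "t" (3): a world point X has camera coordinates R X + t. Camera axes: x right, y down, z forward; pixel columns grow to the right and rows downward; lengths in mm; the calibration is good to about 2 mm. A picture is of the moment at which its call begins: read the wrist's pose just before it. camera_info takes no time and is no camera call; for the wrist camera it gives the pose at the moment of the call.
- env.sign_off(): hands the job in, once; it reports no verdict.
Trained networks look in the newest picture that a camera, given by its name, has taken for a name from the list of things; names that differ only in an ending like _2 or _b are one class to them, and where a whole thing is asked for, a point or a joint stands for the part that bears it (a point fixed in the world has none). Each returns a list of dicts, best first, with "confidence" (0 to 1); they miss things now and then, are a little off and sometimes report something else, mostly with a low value. They report only what shows in the picture. A call takes as long as a camera call. They do not tell look-alikes from the thing itself.
- spotter.search_frame(camera, name): "position" ([column, row] in pixels, amid what is visible of it).
- spotter.trace(camera, name): "pixels" (384x512 bool, what is visible of it) and "position" ([column, row] in pixels, amid what is visible of it).
The state is a dict: "clock": time; "joint_pos": joint angles; "joint_vel": joint speeds; "tau": joint torques, N m; "tcp_pos": TCP position; "ee_rot": TCP orientation; "ft_force": force on the tool from outside, world axes, zero at the start; "moment": the same for the moment, N m; "gripper_width": finger opening in mm.
Only numpy, scipy, OpenCV 4.12 (cv2) and the standard library are available. Lean on these libraries where they do the work, as an engineer would, in place of code of your own. Each camera call takes 0.05 s, during which the arm holds its last target.

## Working session

There is one attempt and no reset: what is moved stays moved. The work goes in short steps, Python scripts to look and compute and a tool call to move; the robot and the scene stay as the last step left them, time stands still between calls to the robot, and variables do not carry over. Pictures are saved under pics/ and viewed, and the job is handed in when it is done.

Besides the shell and the picture viewer there is one more tool, called after "Emit:" by a JSON object that holds its "fn" and its "kwargs", one argument or row to a line. drive_tool: Moves the arm, as the interface text tells. Its arguments: {"type":"object","properties":{"commands":{"type":"string"},"force":{"type":"number"}},"required":["commands"]}

```bash
mkdir -p pics; ls; python3 - <<'E'
from plant import monitor, eyes, env, spotter
import cv2,numpy as np
s=monitor.read_state();print(s['clock'],s['tcp_pos'],s['ee_rot'],s['gripper_width'])
for n in ["scene","side","wrist"]:
    im=eyes.camera(n);cv2.imwrite(f"pics/a_{n}.png",im)
    i=eyes.camera_info(n);print(n,i)
    for o in ["tile","tweezers","rack","can"]:
        print(o,[(np.round(d['position']),round(d['confidence'],2)) for d in spotter.search_frame(n,o)])
E
```

```text
pics
0.0 [ 216.62399633 -639.0306084   182.09605452] [[-9.47072436e-01 -3.13179888e-04  3.21019786e-01]
 [-3.21019930e-01  1.16186581e-03 -9.47071726e-01]
 [-7.63780972e-05 -9.99999276e-01 -1.20090807e-03]] 92.79491785281178
scene {'fovy': 52.67359768117376, 'cx': 252.0748596719826, 'cy': 197.93455698302742, 'R': array([[ 0.87034511,  0.49230766,  0.01151345],
       [ 0.37137439, -0.64083571, -0.67187101],
       [-0.32338902,  0.58903545, -0.74057868]]), 't': array([-422.0383242 , -185.75217309, 1266.69139029])}
tile [(array([132., 220.]), 0.91), (array([160., 272.]), 0.64), (array([239., 264.]), 0.59)]
tweezers [(array([280., 137.]), 0.7)]
rack []
can [(array([244., 186.]), 0.7)]
side {'fovy': 55.30192910060598, 'cx': 255.55091201576883, 'cy': 188.60905297617742, 'R': array([[-0.87339884, -0.4868852 ,  0.01082894],
       [-0.31385849,  0.54573438, -0.77695999],
       [ 0.3723806 , -0.68199471, -0.62945683]]), 't': array([434.21047353, 228.44632396, 729.00536653])}
tile [(array([273., 164.]), 0.91), (array([328., 165.]), 0.72)]
tweezers [(array([225., 253.]), 0.68)]
rack [(array([235., 276.]), 0.95), (array([218., 258.]), 0.56), (array([228., 255.]), 0.19)]
can [(array([273., 212.]), 0.74), (array([233., 274.]), 0.4)]
wrist {'fovy': 63.09224877996598, 'cx': 252.7060835059502, 'cy': 191.81295810814288, 'R': array([[ 0.32038768, -0.94728577, -0.00118467],
       [-0.91264495, -0.3090062 ,  0.26757123],
       [-0.25383249, -0.08464534, -0.96353735]]), 't': array([-673.40125698,  -30.0894508 ,  391.43898725])}
tile []
tweezers []
rack []
can []
```

View pics/a_scene.png

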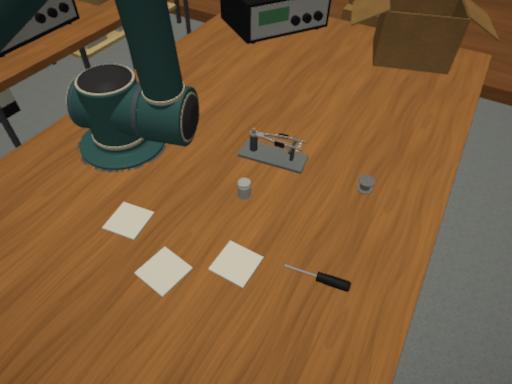

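View pics/a_side.png

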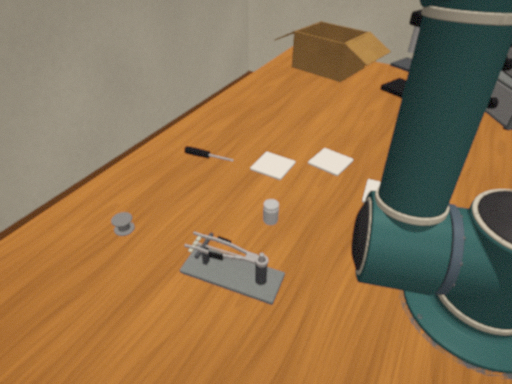

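View pics/a_wrist.png

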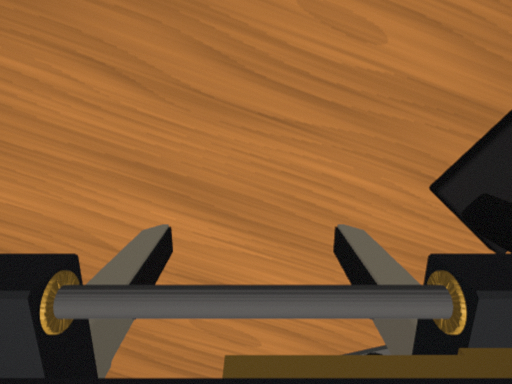

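The scene view shows three white tiles, at (128,220), (163,270) and (236,263). The rack with the tweezers is at about (275,145), the can at (244,188), the spool at (366,184) and the screwdriver at (320,277). In the wrist view only table shows, with the fingers spread.

```bash
cat > h.py <<'E'
import numpy as np,cv2
from plant import monitor, eyes, env, spotter
def K(i):
    f=192/np.tan(np.radians(i['fovy'])/2); return f
def ray(i,p):
    f=K(i); d=np.array([(p[0]-i['cx'])/f,(p[1]-i['cy'])/f,1.]); R=np.array(i['R']);t=np.array(i['t'])
    return -R.T@t, R.T@d
def onz(i,p,z):
    o,d=ray(i,p); return o+d*(z-o[2])/d[2]
def proj(i,X):
    X=np.atleast_2d(X); c=X@np.array(i['R']).T+np.array(i['t']); return np.c_[c[:,0]/c[:,2]*K(i)+i['cx'],c[:,1]/c[:,2]*K(i)+i['cy']]
def tri(prs):
    A=0;b=0
    for i,p in prs:
        o,d=ray(i,p);d=d/np.linalg.norm(d);M=np.eye(3)-np.outer(d,d);A=A+M;b=b+M@o
    return np.linalg.solve(A,b)
E
python3 - <<'E'
from h import *
for n in ["scene","side"]:
    i=eyes.camera_info(n); im=cv2.imread(f"pics/a_{n}.png")
    eyes.camera(n)
    for o,z in [("tile",8),("can",27),("spool",17),("screwdriver",10),("tweezers",74),("grip",74),("tip_mid",74),("ring",74),("rack",30)]:
        for d in spotter.trace(n,o):
            p=d['position'];m=d['pixels'];ys,xs=np.nonzero(m)
            print(n,o,round(d['confidence'],2),np.round(p),np.round(onz(i,p,z)[:2]),m.sum(), 'cent', np.round(onz(i,(xs.mean(),ys.mean()),z)[:2]))
    c={'scene':(275,148),'side':(232,262)}[n]
    cv2.imwrite(f"pics/b_{n}.png",cv2.resize(im[c[1]-38:c[1]+38,c[0]-50:c[0]+50],None,fx=8,fy=8,interpolation=cv2.INTER_CUBIC))
print(monitor.read_state()['clock'])
E
```

```text
scene tile 0.92 [162. 272.] [ 423. -330.] 1555 cent [ 425. -326.]
scene tile 0.77 [236. 263.] [ 564. -221.] 1478 cent [ 565. -221.]
scene tile 0.63 [130. 220.] [ 248. -245.] 1204 cent [ 246. -248.]
scene can 0.84 [242. 187.] [456.  -6.] 251 cent [463.  -6.]
scene spool 0.72 [367. 187.] [761. 182.] 292 cent [754. 193.]
scene screwdriver 0.75 [332. 280.] [ 785. -149.] 420 cent [ 773. -151.]
scene screwdriver 0.6 [269. 155.] [450. 171.] 1273 cent [456. 178.]
scene screwdriver 0.58 [287. 136.] [457. 280.] 126 cent [459. 280.]
scene screwdriver 0.39 [280. 140.] [449. 251.] 360 cent [442. 254.]
scene grip 0.89 [276. 140.] [467. 177.] 338 cent [465. 181.]
scene tip_mid 0.77 [280. 140.] [479. 182.] 426 cent [474. 182.]
scene ring 0.75 [274. 135.] [451. 192.] 371 cent [468. 180.]
scene rack 0.56 [273. 156.] [472. 152.] 1368 cent [469. 157.]
side tile 0.75 [369. 187.] [ 283. -252.] 138 cent [ 280. -253.]
side tile 0.64 [330. 162.] [ 418. -311.] 721 cent [ 418. -315.]
side tile 0.61 [275. 166.] [ 551. -213.] 722 cent [ 558. -212.]
side can 0.91 [272. 208.] [467. -26.] 345 cent [463. -12.]
side spool 0.59 [124. 221.] [754. 182.] 409 cent [752. 190.]
side screwdriver 0.55 [196. 150.] [ 797. -164.] 165 cent [ 789. -158.]
side tweezers 0.56 [221. 250.] [473. 185.] 911 cent [465. 181.]
side grip 0.75 [228. 254.] [458. 186.] 680 cent [460. 180.]
side tip_mid 0.85 [229. 253.] [457. 183.] 703 cent [460. 180.]
side ring 0.77 [225. 253.] [464. 187.] 860 cent [465. 182.]
side rack 0.57 [238. 279.] [426. 199.] 2924 cent [435. 195.]
1.75
```

View pics/b_scene.png

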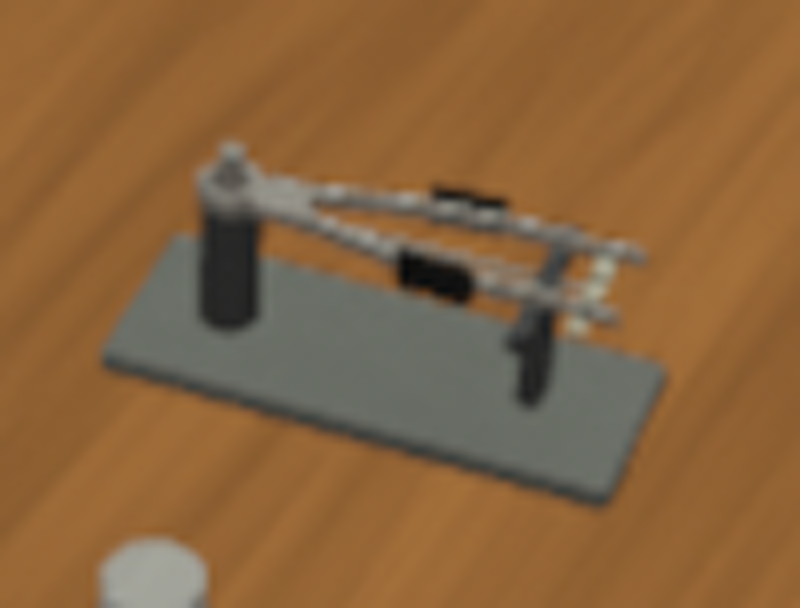

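View pics/b_side.png

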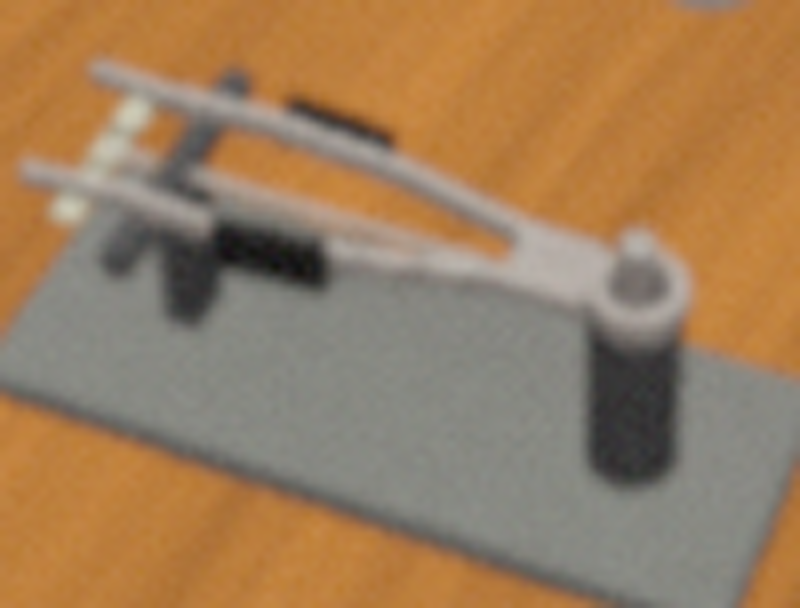

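```bash
python3 - <<'E'
from h import *
from scipy.optimize import least_squares
S=eyes.camera_info("scene");D=eyes.camera_info("side")
sc=lambda x,y:(225+x/8-.44,110+y/8-.44); sd=lambda x,y:(182+x/8-.44,224+y/8-.44)
for nm,a,b in [("ring",sc(229,181),sd(638,285)),("tipmid",sc(626,285),sd(60,118)),("tipR",sc(612,315),sd(95,70)),("tipL",sc(640,255),sd(25,167))]:
    print(nm,np.round(tri([(S,a),(D,b)]),1),np.round(onz(S,a,74),1),np.round(onz(D,b,74),1))
# points in rack frame
obs=[(S,sc(229,181),(-90,0,78)),(D,sd(638,285),(-90,0,78)),(S,sc(626,285),(70,0,77)),(D,sd(60,118),(70,0,77)),
 (S,sc(232,145),(-90,0,92)),(D,sd(640,238),(-90,0,92))]
def f(p):
    c,s=np.cos(p[2]),np.sin(p[2]);r=[]
    for i,o,m in obs:
        X=[p[0]+c*m[0]-s*m[1],p[1]+s*m[0]+c*m[1],m[2]]; r+=list(proj(i,X)[0]-o)
    return np.array(r)
q=least_squares(f,[465,180,0.3]);print(q.x[:2],np.degrees(q.x[2]),np.round(q.fun.reshape(-1,2),1))
E
```

```text
ring [392.  168.4  77.7] [390.1 172.8  74. ] [393.  165.4  74. ]
tipmid [547.9 191.7  75.6] [547.2 193.5  74. ] [549.  190.6  74. ]
tipR [550.4 173.5  75.7] [549.8 175.4  74. ] [551.5 172.3  74. ]
tipL [545.2 209.8  75.8] [544.5 211.9  74. ] [546.4 208.6  74. ]
[480.28996547 181.31628345] 8.537876771312579 [[-0.4 -0.1]
 [ 0.2 -0.1]
 [ 0.6 -0.2]
 [-0.7 -0.7]
 [-0.7  0.7]
 [ 0.1  1. ]]
```

Emit:
{"fn": "drive_tool", "kwargs": {
  "commands": "0 0 -0.17 0.44 0.82 0 1;0 0 -0.17 0.44 0.82 0 1;0 0 -0.17 0.44 0.82 0 1;0 0 -0.17 0.44 0.82 0 1;0 0 -0.17 0.44 0.82 0 1",
  "force": 20
}}

```text
clock: 2.25
tcp_pos: [327.1, -432.6, 182.9]
ee_rot: [[-0.972, 0.0, 0.234], [-0.234, -0.0, -0.972], [-0.0, -1.0, 0.0]]
ft_force: [0.3, -0.1, 0.4]
gripper_width: 93.0
```

Emit:
{"fn": "drive_tool", "kwargs": {
  "commands": "0 0 -0.17 0.44 0.82 0 1;0 0 -0.17 0.44 0.82 0 1;0 0 -0.17 0.44 0.82 0 1;0 0 -0.17 0.44 0.82 0 1;0 0 -0.17 0.44 0.82 0 1"
}}

```text
clock: 2.75
tcp_pos: [437.2, -227.5, 183.2]
ee_rot: [[-0.989, 0.001, 0.147], [-0.147, -0.0, -0.989], [-0.001, -1.0, 0.001]]
ft_force: [0.7, -0.2, -0.8]
gripper_width: 93.0
```

Emit:
{"fn": "drive_tool", "kwargs": {
  "commands": "0 0 0 0.09 0.82 0 1;0 0 0 0.09 0.82 0 1;0 0 0 0.09 0.82 0 1;0 0 0 0.09 0.82 0 1;0 0 0 0.09 0.82 0 1"
}}

```text
clock: 3.25
tcp_pos: [459.0, -22.6, 183.1]
ee_rot: [[-0.989, 0.001, 0.148], [-0.148, -0.0, -0.989], [-0.001, -1.0, 0.0]]
ft_force: [0.6, -0.3, 0.1]
gripper_width: 93.1
```

Emit:
{"fn": "drive_tool", "kwargs": {
  "commands": "0 0 0 0.09 0.82 0 1;0 0 0 0.09 0.82 0 1;0 0 0 0.09 0.82 0 1;0 0 0 0.09 0.82 0 1;0 0 0 0.09 0.82 0 1"
}}

```text
clock: 3.75
tcp_pos: [481.5, 182.6, 183.1]
ee_rot: [[-0.989, 0.001, 0.148], [-0.148, 0.0, -0.989], [-0.001, -1.0, -0.0]]
ft_force: [0.4, -0.9, -1.0]
gripper_width: 92.8
```

Emit:
{"fn": "drive_tool", "kwargs": {
  "commands": "0 0 0 0 0 -0.5 1;0 0 0 0 0 0 1;0 0 0 0 0 0 1"
}}

```text
clock: 4.05
tcp_pos: [481.5, 180.3, 158.0]
ee_rot: [[-0.989, -0.001, 0.148], [-0.148, -0.0, -0.989], [0.001, -1.0, 0.0]]
ft_force: [-0.1, 0.0, -0.1]
gripper_width: 93.0
```

```bash
python3 - <<'E'
from h import *
s=monitor.read_state();print(s['tcp_pos'],s['ee_rot'],s['joint_pos'])
im=eyes.camera("wrist");cv2.imwrite("pics/c.png",im)
for o in ["grip","tip_left","tip_right","ring","tip_mid"]:
    print(o,[(np.round(d['position']),round(d['confidence'],2)) for d in spotter.search_frame("wrist",o)])
i=eyes.camera_info("wrist");c,sn=np.cos(np.radians(8.5)),np.sin(np.radians(8.5))
for m in [(-90,0,78),(0,0,74),(70,0,77),(36,0,70)]: print(m,proj(i,[480.3+c*m[0],181.3+sn*m[0],m[2]]))
E
```

```text
[481.4629453  180.3484138  158.04461173] [[-9.88976828e-01 -6.92612342e-04  1.48068749e-01]
 [-1.48068558e-01 -3.18463302e-04 -9.88977048e-01]
 [ 7.32132171e-04 -9.99999709e-01  2.12398715e-04]] [ 1.76957308e+01 -1.32705079e+01  1.03956728e+02 -5.32122500e-03
  8.93571326e+01  9.91807725e+01]
grip [(array([252., 191.]), 0.73)]
tip_left [(array([232., 181.]), 0.86), (array([250., 192.]), 0.67)]
tip_right [(array([268., 183.]), 0.71)]
ring [(array([251., 194.]), 0.84)]
tip_mid [(array([252., 192.]), 0.79), (array([254., 184.]), 0.59)]
(-90, 0, 78) [[253.21565381 275.88481706]]
(0, 0, 74) [[253.14927773 188.91804081]]
(70, 0, 77) [[253.09016103 112.7995023 ]]
(36, 0, 70) [[253.12023084 150.36398484]]
```

View pics/c.png

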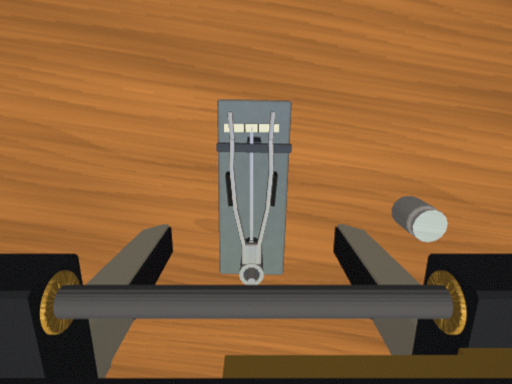

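The wrist view shows the tweezers lined up, with the pads at columns 229 and 274, the ring at (251,275) and the tips at (230,113) and (272,113). The finger midplane is at column 253, so I shift about 1.3 mm to +y and descend.

Emit:
{"fn": "drive_tool", "kwargs": {
  "commands": "0 0 0 -0.02 0.026 -0.41 1;0 0 0 0 0 -0.41 1;0 0 0 0 0 -0.41 1;0 0 0 0 0 -0.41 1;0 0 0 0 0 -0.41 1"
}}

```text
clock: 4.85
tcp_pos: [480.9, 181.8, 55.0]
ee_rot: [[-0.989, 0.001, 0.148], [-0.148, 0.0, -0.989], [-0.001, -1.0, -0.0]]
ft_force: [-0.6, 0.0, -0.6]
gripper_width: 93.0
```

Emit:
{"fn": "drive_tool", "kwargs": {
  "commands": "0 0 0 0 0 0 0.6;0 0 0 0 0 0 0.6;0 0 0 0 0 0 0.6"
}}

```text
clock: 5.15
tcp_pos: [481.3, 182.1, 56.8]
ee_rot: [[-0.989, 0.002, 0.148], [-0.148, 0.001, -0.989], [-0.002, -1.0, -0.0]]
ft_force: [-0.6, -1.0, 0.4]
gripper_width: 73.2
```

```bash
python3 - <<'E'
from h import *
s=monitor.read_state();print(s['clock'],s['tcp_pos'],s['ft_force'],s['gripper_width'])
im=eyes.camera("wrist");cv2.imwrite("pics/d.png",im)
E
```

```text
5.15 [481.32998191 182.12914525  56.81189148] [-0.59987653 -0.95770235  0.44709864] 73.24915502448339
```

View pics/d.png

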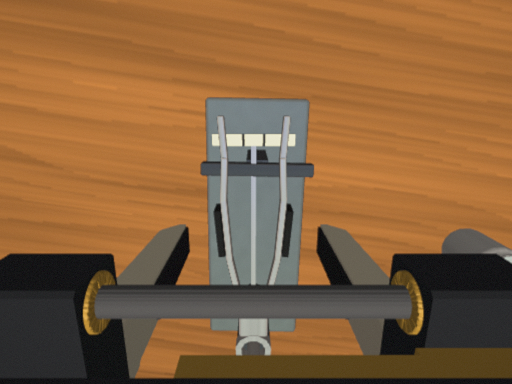

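Centred: tips at (220,120) and (287,120), ring at (253,347), all about column 253. I close gently.

Emit:
{"fn": "drive_tool", "kwargs": {
  "commands": "0 0 0 0 0 0 0.5;0 0 0 0 0 0 0.46;0 0 0 0 0 0 0.42;0 0 0 0 0 0 0.42;0 0 0 0 0 0 0.42"
}}

```text
clock: 5.7
tcp_pos: [480.7, 182.0, 55.4]
ee_rot: [[-0.989, -0.0, 0.148], [-0.148, -0.0, -0.989], [0.0, -1.0, 0.0]]
ft_force: [-0.2, 0.1, -0.1]
gripper_width: 39.3
```

Emit:
{"fn": "drive_tool", "kwargs": {
  "commands": "0 0 0 0 0 0 0.42;0 0 0 0 0 0 0.42;0 0 0 0 0 0 0.42"
}}

```text
clock: 6.0
tcp_pos: [480.7, 182.0, 55.4]
ee_rot: [[-0.989, -0.0, 0.148], [-0.148, 0.0, -0.989], [0.0, -1.0, -0.0]]
ft_force: [0.5, 0.8, -0.4]
gripper_width: 39.4
```

```bash
python3 - <<'E'
from h import *
s=monitor.read_state();print(s['clock'],s['tcp_pos'],s['ft_force'],s['gripper_width'])
im=eyes.camera("wrist");cv2.imwrite("pics/e.png",im)
E
```

```text
6.0 [480.68009931 182.02804179  55.35075449] [ 0.45295391  0.78354979 -0.35731355] 39.41114309692266
```

View pics/e.png

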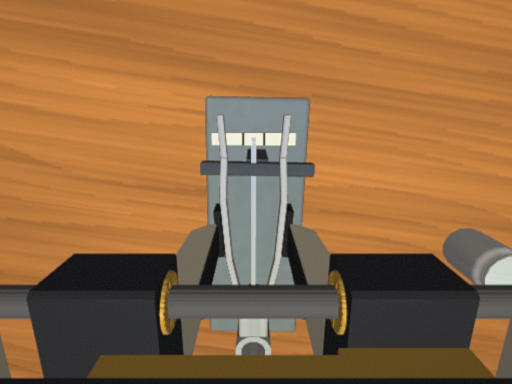

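The tips haven't moved yet (220 and 287), although the reported width is 39 mm, so finger contact is only starting. I'll squeeze more and go by the picture.

Emit:
{"fn": "drive_tool", "kwargs": {
  "commands": "0 0 0 0 0 0 0.38;0 0 0 0 0 0 0.38;0 0 0 0 0 0 0.38"
}}

```text
clock: 6.35
tcp_pos: [480.7, 182.0, 55.3]
ee_rot: [[-0.989, -0.0, 0.148], [-0.148, -0.0, -0.989], [0.0, -1.0, 0.0]]
ft_force: [-0.1, 0.8, -0.2]
gripper_width: 35.6
```

```bash
python3 - <<'E'
from h import *
s=monitor.read_state();print(s['clock'],s['tcp_pos'],s['ft_force'],s['gripper_width'])
im=eyes.camera("wrist");cv2.imwrite("pics/f.png",cv2.resize(im[90:360,150:360],None,fx=2.2,fy=2.2))
E
```

```text
6.35 [480.65625412 182.02204604  55.31680602] [-0.14181824  0.8187516  -0.21459777] 35.60395890410118
```

View pics/f.png

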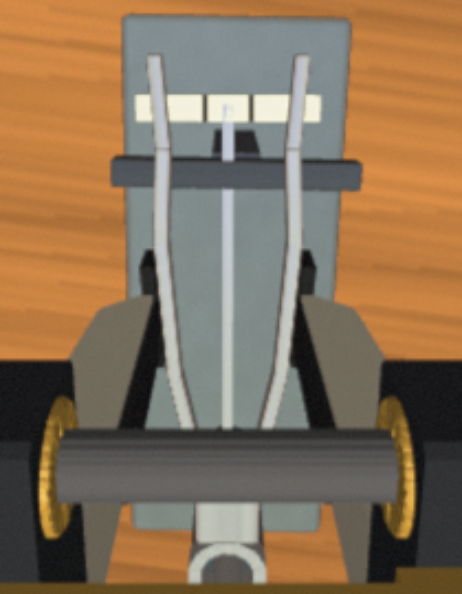

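Emit:
{"fn": "drive_tool", "kwargs": {
  "commands": "0 0 0 0 0 0 0.33;0 0 0 0 0 0 0.33;0 0 0 0 0 0 0.33"
}}

```text
clock: 6.7
tcp_pos: [480.7, 182.0, 55.3]
ee_rot: [[-0.989, -0.0, 0.148], [-0.148, 0.0, -0.989], [0.0, -1.0, -0.0]]
ft_force: [-0.0, 0.6, -0.3]
gripper_width: 30.5
```

```bash
python3 - <<'E'
from h import *
s=monitor.read_state();print(s['clock'],s['tcp_pos'],s['ft_force'],s['gripper_width'])
im=eyes.camera("wrist");cv2.imwrite("pics/g.png",cv2.resize(im[90:360,150:360],None,fx=2.2,fy=2.2))
e=cv2.imread("pics/e.png")
cv2.imwrite("pics/g2.png",np.hstack([cv2.resize(x[190:310,160:345],None,fx=2.1,fy=3) for x in (e,im)]))
E
```

```text
6.7 [480.66433754 182.02131435  55.33866186] [-0.01672533  0.63315472 -0.31354476] 30.49418143179336
```

View pics/g.png

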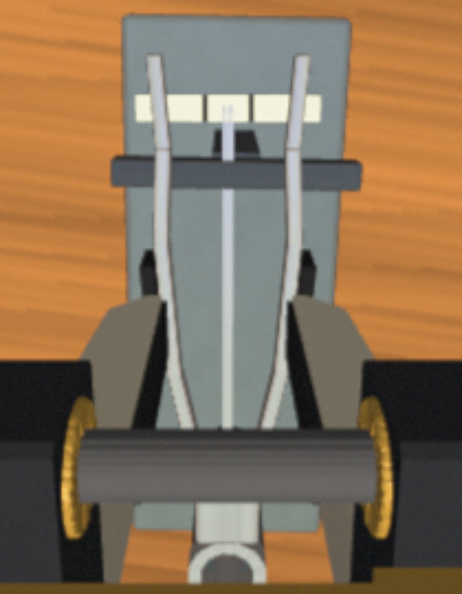

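View pics/g2.png

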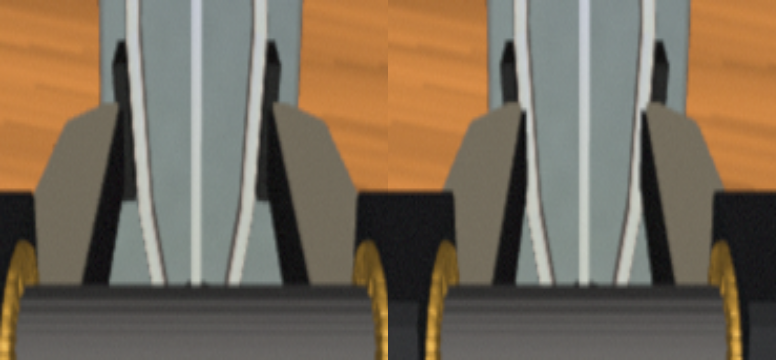

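```bash
python3 - <<'E'
from h import *
i=eyes.camera_info("wrist");s=monitor.read_state();R=np.array(s['ee_rot']);p=np.array(s['tcp_pos'])
for b in [0,-10,-19,-30]:
  for a in (-7.5,7.5):
    X=p+R@np.array([a,b,15]);print(b,a,proj(i,X), (X@np.array(i['R']).T+i['t'])[2])
print(s['moment'],s['ft_force'])
E
```

```text
0 -7.5 [[277.04934924 208.19972319]] 212.29796791605773
0 7.5 [[276.61213217 228.79048299]] 216.3148475706055
-10 -7.5 [[278.18932799 213.11134093]] 202.66320866348775
-10 7.5 [[277.70957349 234.56651702]] 206.68008831803553
-19 -7.5 [[279.31212552 217.94893309]] 193.99192533617475
-19 7.5 [[278.78858393 240.24554594]] 198.00880499072255
-30 -7.5 [[280.8286246  224.48279503]] 183.3936901583478
-30 7.5 [[280.24297225 247.90025719]] 187.4105698128956
[0.03142185 0.0029219  0.01037694] [-0.04337197 -0.44373111 -1.02581848]
```

```bash
python3 - <<'E'
from h import *
for n,(x,y) in {"scene":(275,130),"side":(232,245)}.items():
    im=eyes.camera(n);i=eyes.camera_info(n)
    s=monitor.read_state();R=np.array(s['ee_rot']);p=np.array(s['tcp_pos'])
    big=cv2.resize(im[y-45:y+45,x-60:x+60],None,fx=6.5,fy=6.5,interpolation=cv2.INTER_CUBIC)
    for b in (0,-19,-30):
      for a in (-15,15):
        q=(proj(i,p+R@[0,b,a])[0]-[x-60,y-45])*6.5+3;cv2.circle(big,tuple(int(v) for v in q),3,(0,0,255) if b==0 else (0,255,0) if b==-19 else (255,0,0),-1)
    cv2.imwrite(f"pics/h_{n}.png",big)
E
```

```text
(no output)
```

View pics/h_scene.png

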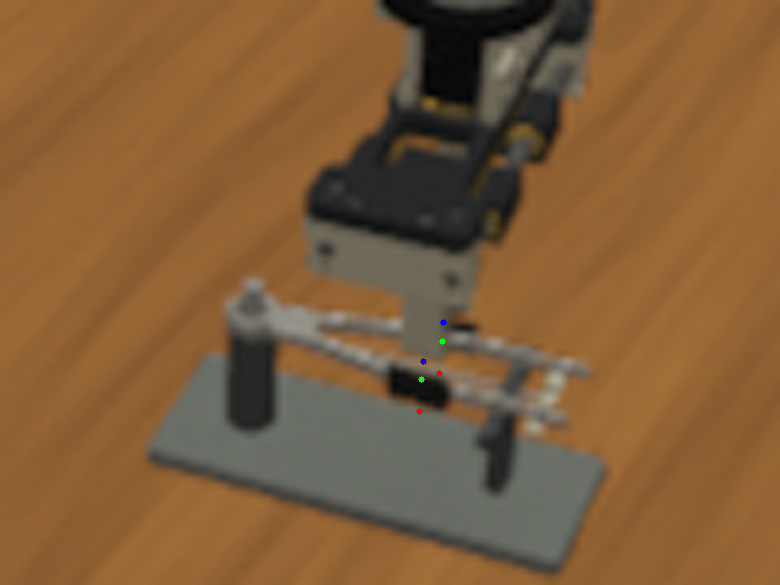

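View pics/h_side.png

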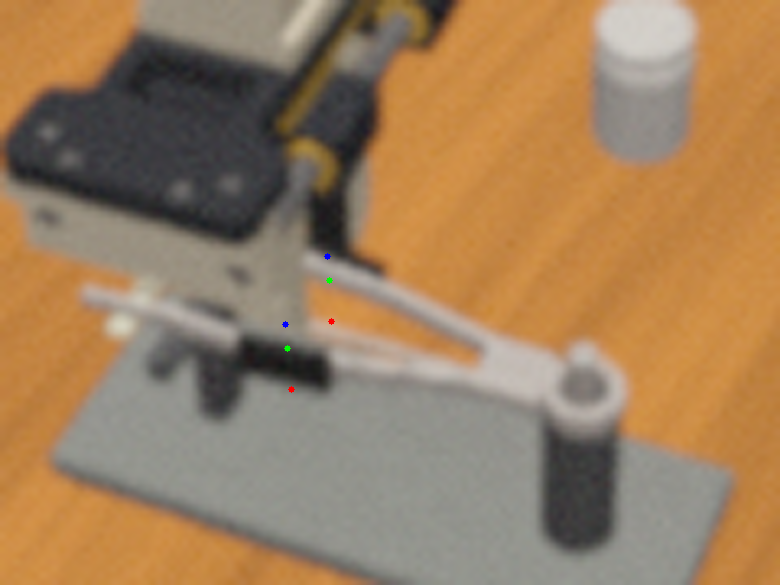

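The fingers closed above the tweezers. In both views the true finger tips sit about 32 mm higher than the reported TCP implies: red dots mark the reported TCP, blue dots the point 30 mm behind it, and the fingers end near blue. I'll open, lower about 33 mm and check with the cameras.

Emit:
{"fn": "drive_tool", "kwargs": {
  "commands": "0 0 0 0 0 0 0.8;0 0 0 0 0 0 0.8;0 0 0 0 0 0 0.8;0 0 0 0 0 0 0.8;0 0 0 0 0 0 0.8"
}}

```text
clock: 7.35
tcp_pos: [480.7, 182.0, 55.3]
ee_rot: [[-0.989, -0.0, 0.148], [-0.148, 0.0, -0.989], [0.0, -1.0, -0.0]]
ft_force: [0.3, -0.5, -0.3]
gripper_width: 66.2
```

Emit:
{"fn": "drive_tool", "kwargs": {
  "commands": "0 0 0 0 0 0 0.8;0 0 0 0 0 -0.22 0.8;0 0 0 0 0 -0.22 0.8;0 0 0 0 0 -0.22 0.8;0 0 0 0 0 0 0.8"
}}

```text
clock: 7.85
tcp_pos: [479.5, 181.6, 20.0]
ee_rot: [[-0.989, -0.003, 0.148], [-0.148, -0.001, -0.989], [0.003, -1.0, 0.0]]
ft_force: [-0.4, 0.1, -0.3]
gripper_width: 74.1
```

```bash
cat > look.py <<'E'
from h import *
import sys
tag=sys.argv[1]
s=monitor.read_state();print(s['clock'],np.round(s['tcp_pos'],1),np.round(s['ft_force'],1),s['gripper_width'])
c=[]
for n,(x,y) in {"scene":(275,130),"side":(232,245)}.items():
    im=eyes.camera(n)
    c.append(cv2.resize(im[y-40:y+45,x-45:x+45],None,fx=4.4,fy=4.4,interpolation=cv2.INTER_CUBIC))
im=eyes.camera("wrist")
cv2.imwrite(f"pics/{tag}_ext.png",np.hstack(c)); cv2.imwrite(f"pics/{tag}_w.png",cv2.resize(im[60:384,126:380],None,fx=1.8,fy=1.8,interpolation=cv2.INTER_CUBIC))
E
python3 look.py i
```

```text
7.85 [479.5 181.6  20. ] [-0.4  0.1 -0.3] 74.05144226656779
```

View pics/i_ext.png

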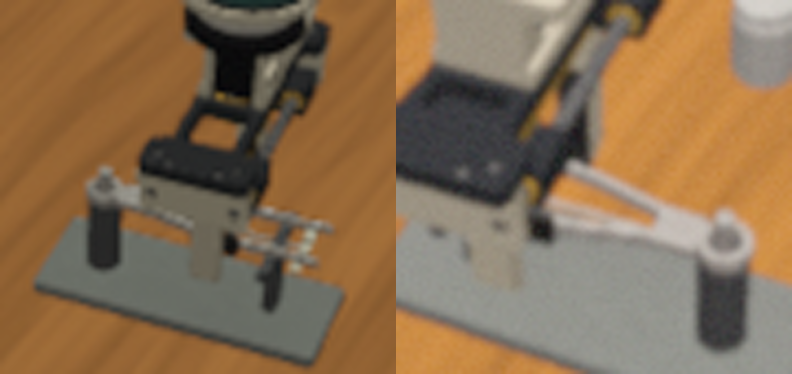

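View pics/i_w.png

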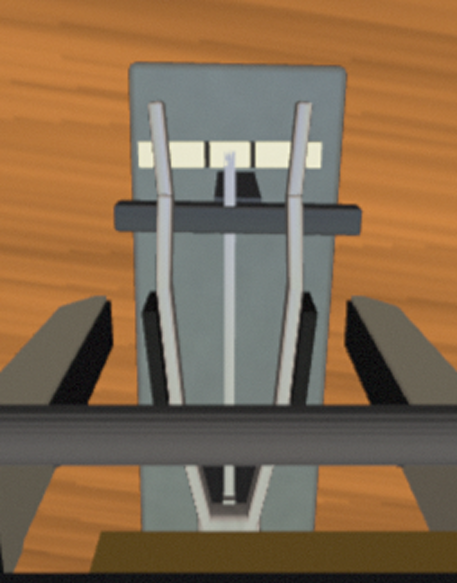

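The fingers now straddle the pads in all three views: in the wrist crop the tips are at 107 and 348, with the pads at 148 and 310 between them. I close gradually.

Emit:
{"fn": "drive_tool", "kwargs": {
  "commands": "0 0 0 0 0 0 0.55;0 0 0 0 0 0 0.5;0 0 0 0 0 0 0.47;0 0 0 0 0 0 0.45;0 0 0 0 0 0 0.43"
}}

```text
clock: 8.5
tcp_pos: [480.8, 182.0, 22.5]
ee_rot: [[-0.989, 0.0, 0.148], [-0.148, 0.0, -0.989], [-0.0, -1.0, -0.0]]
ft_force: [0.4, -0.6, 0.9]
gripper_width: 41.7
```

Emit:
{"fn": "drive_tool", "kwargs": {
  "commands": "0 0 0 0 0 0 0.43;0 0 0 0 0 0 0.43;0 0 0 0 0 0 0.43"
}}

```text
clock: 8.8
tcp_pos: [480.8, 182.1, 22.5]
ee_rot: [[-0.989, 0.0, 0.148], [-0.148, 0.0, -0.989], [-0.0, -1.0, -0.0]]
ft_force: [0.3, -0.3, 2.7]
gripper_width: 40.2
```

```bash
python3 look.py j
```

```text
8.8 [480.8 182.1  22.5] [ 0.3 -0.3  2.7] 40.17547805224031
```

View pics/j_ext.png

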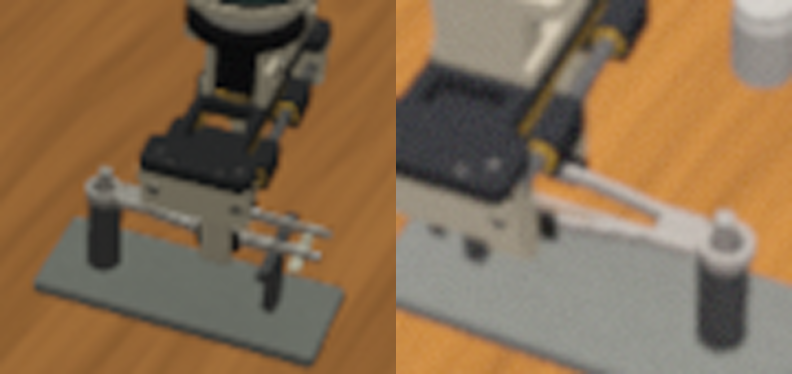

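View pics/j_w.png

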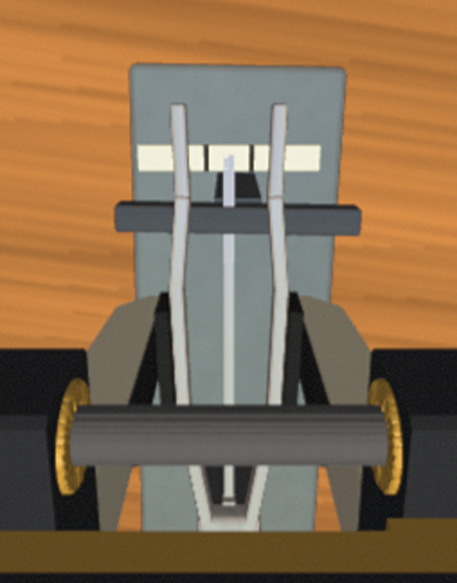

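Squeezing works now: the tip gap is 87 px in the crop, against 134 px at rest (34 mm), so about 22 mm. I lift.

Emit:
{"fn": "drive_tool", "kwargs": {
  "commands": "0 0 0 0 0 0.1 0.42;0 0 0 0 0 0.2 0.42;0 0 0 0 0 0.2 0.42;0 0 0 0 0 0.2 0.42;0 0 0 0 0 0.2 0.42"
}}

```text
clock: 9.45
tcp_pos: [480.8, 182.1, 68.6]
ee_rot: [[-0.989, 0.0, 0.148], [-0.148, 0.0, -0.989], [-0.001, -1.0, -0.0]]
ft_force: [-0.2, 0.2, -0.1]
gripper_width: 39.4
```

Emit:
{"fn": "drive_tool", "kwargs": {
  "commands": "0 0 0 0 0 0.3 0.42;0 0 0 0 0 0.3 0.42;0 0 0 0 0 0.3 0.42;0 0 0 0 0 0.1 0.42;0 0 0 0 0 0 0.42"
}}

```text
clock: 9.95
tcp_pos: [481.0, 182.1, 118.3]
ee_rot: [[-0.989, 0.001, 0.148], [-0.148, 0.0, -0.989], [-0.001, -1.0, -0.0]]
ft_force: [-0.5, 0.4, -1.1]
gripper_width: 39.1
```

```bash
python3 look.py k
```

```text
9.95 [481.  182.1 118.3] [-0.5  0.4 -1.1] 39.101863474425144
```

View pics/k_ext.png

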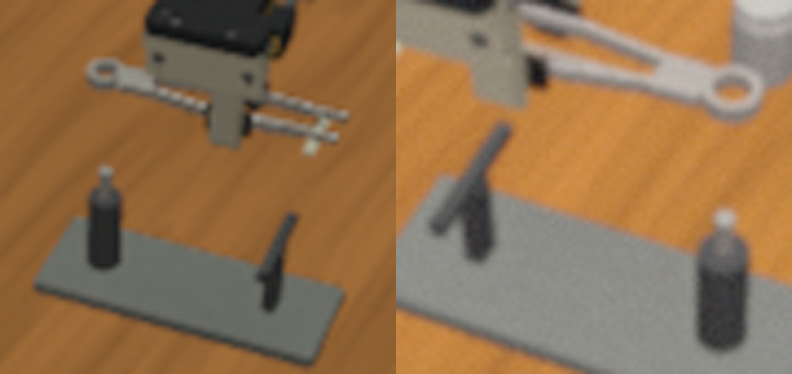

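View pics/k_w.png

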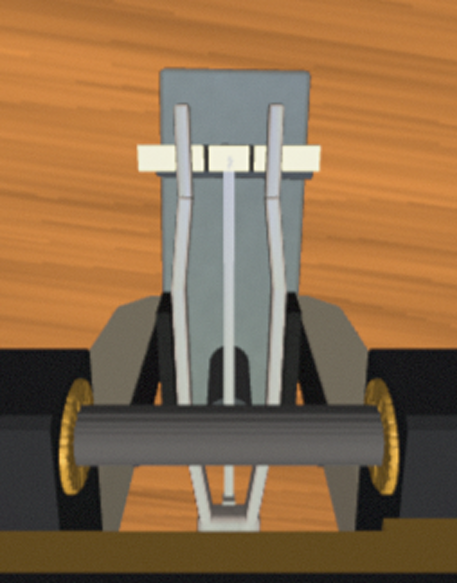

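Lifted cleanly off the peg and level; ring, legs and strip show free of the rack. I carry them to the tile, ramping the speed.

Emit:
{"fn": "drive_tool", "kwargs": {
  "commands": "0 0 0 0.02 -0.25 0 0.42;0 0 0 0.02 -0.5 0 0.42;0 0 0 0.02 -0.7 0 0.42;0 0 0 0.02 -0.75 0 0.42;0 0 0 0.02 -0.75 0 0.42"
}}

```text
clock: 10.6
tcp_pos: [485.2, 32.5, 116.9]
ee_rot: [[-0.989, -0.001, 0.149], [-0.149, -0.0, -0.989], [0.001, -1.0, 0.0]]
ft_force: [0.6, -0.4, -1.2]
gripper_width: 39.8
```

Emit:
{"fn": "drive_tool", "kwargs": {
  "commands": "0 0 0 0.02 -0.75 0 0.42;0 0 0 0.02 -0.75 0 0.42;0 0 0 0.02 -0.75 0 0.42;0 0 0 0.02 -0.75 0 0.42;0 0 0 0.02 -0.75 0 0.42"
}}

```text
clock: 11.1
tcp_pos: [489.9, -155.2, 117.0]
ee_rot: [[-0.989, -0.0, 0.148], [-0.148, 0.0, -0.989], [0.0, -1.0, -0.0]]
ft_force: [0.8, 0.2, -0.4]
gripper_width: 39.4
```

Emit:
{"fn": "drive_tool", "kwargs": {
  "commands": "0 0 0 0.02 -0.7 0 0.41;0 0 0 0.02 -0.5 0 0.4;0 0 0 0 -0.28 0 0.39;0 0 0 0 0 0 0.387;0 0 0 0 0 0 0.387"
}}

```text
clock: 11.6
tcp_pos: [492.4, -226.5, 117.1]
ee_rot: [[-0.989, -0.0, 0.148], [-0.148, 0.001, -0.989], [0.0, -1.0, -0.001]]
ft_force: [-0.2, -0.5, 0.2]
gripper_width: 36.2
```

```bash
python3 - <<'E'
from h import *
s=monitor.read_state();print(s['clock'],np.round(s['tcp_pos'],1),np.round(s['ft_force'],1),s['gripper_width'])
for n in ["wrist","scene","side"]:
    im=eyes.camera(n);cv2.imwrite(f"pics/l_{n}.png",im);i=eyes.camera_info(n)
    for d in spotter.trace(n,"tile"):
        ys,xs=np.nonzero(d['pixels']);print(n,round(d['confidence'],2),np.round(onz(i,(xs.mean(),ys.mean()),8)),len(xs))
E
```

```text
11.6 [ 492.4 -226.5  117.1] [-0.2 -0.5  0.2] 36.18669129498168
wrist 0.85 [ 454. -326.    8.] 3022
wrist 0.75 [ 573. -215.    8.] 8954
wrist 0.7 [ 286. -225.    8.] 759
scene 0.96 [ 245. -247.    8.] 1160
scene 0.95 [ 565. -220.    8.] 1441
scene 0.63 [ 425. -326.    8.] 1583
side 0.94 [ 417. -317.    8.] 713
side 0.76 [ 239. -240.    8.] 919
```

View pics/l_wrist.png

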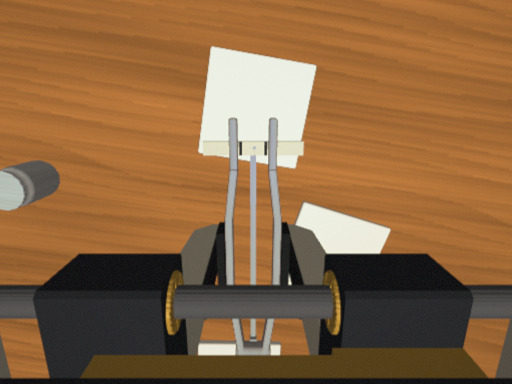

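View pics/l_scene.png

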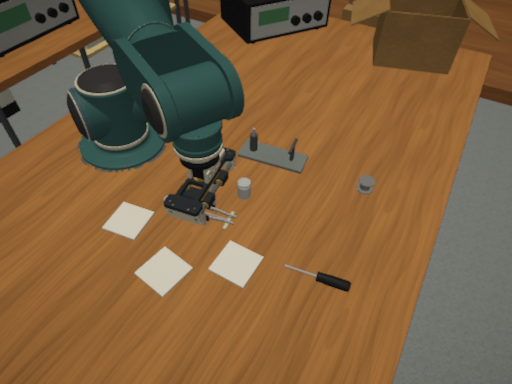

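```bash
python3 - <<'E'
from h import *
i=eyes.camera_info("wrist")
c=[onz(i,p,8) for p in [(213,48),(316,67),(297,166),(199,149)]]
print(np.round(c,1),np.mean(c,0), [np.linalg.norm(c[k]-c[k-1]) for k in range(4)])
for z in (166,169,172): print('tipmid wrist',onz(i,(253,121),z))
S=eyes.camera_info("scene");D=eyes.camera_info("side")
s=monitor.read_state();p=np.array(s['tcp_pos']);t=p+[69.2,10.4,51.5];print(t,'proj',proj(S,t),proj(D,t),proj(i,t))
for n in ("scene","side"):
    im=cv2.imread(f"pics/l_{n}.png");x,y=[int(v) for v in proj({'scene':S,'side':D}[n],t)[0]]
    cv2.imwrite(f"pics/m_{n}.png",cv2.resize(im[y-25:y+25,x-35:x+35],None,fx=10,fy=10,interpolation=cv2.INTER_CUBIC));print(x-35,y-25)
E
```

```text
[[ 611.1 -170.1    8. ]
 [ 609.1 -266.6    8. ]
 [ 514.7 -266.5    8. ]
 [ 517.1 -167.     8. ]] [ 563.01645756 -217.56978671    8.        ] [np.float64(94.01543258650038), np.float64(96.53821148352277), np.float64(94.38804986724709), np.float64(99.59710123437483)]
tipmid wrist [ 559.52685394 -214.93193884  166.        ]
tipmid wrist [ 559.6700016  -214.91081971  169.        ]
tipmid wrist [ 559.81314925 -214.88970057  172.        ]
[ 562.00499335 -215.92591017  168.99461862] proj [[234.71960065 220.19795698]] [[274.3827739  114.84772086]] [[255.89516001 116.2636399 ]]
199 195
239 89
```

View pics/m_scene.png

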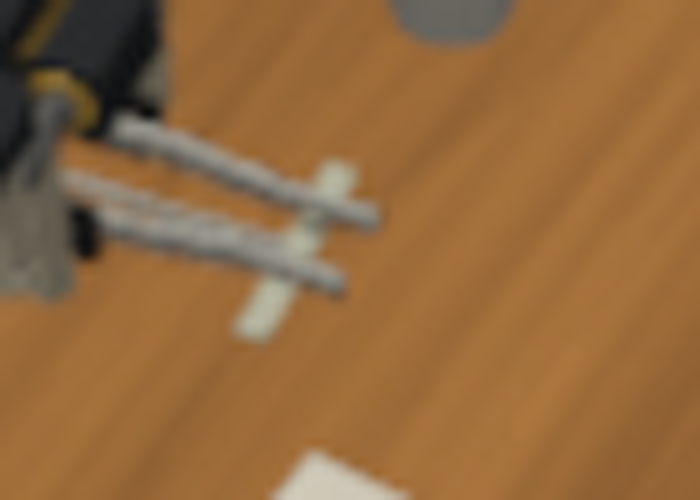

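View pics/m_side.png

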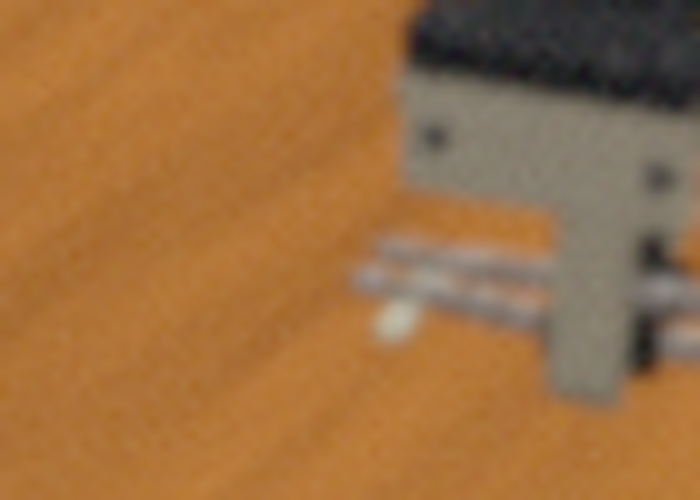

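The projected tip point matches both outer views to about 1 px: tips at (235,220) in the scene view and (275,115) in the side view. So the tips are at z≈169, already over the tile centre (563,-218). I descend about 124 mm.

Emit:
{"fn": "drive_tool", "kwargs": {
  "commands": "0 0 0 0.02 -0.03 -0.2 0.387;0 0 0 0 0 -0.4 0.387;0 0 0 0 0 -0.4 0.387;0 0 0 0 0 -0.4 0.387;0 0 0 0 0 -0.4 0.387"
}}

```text
clock: 12.4
tcp_pos: [493.5, -228.3, 25.8]
ee_rot: [[-0.989, -0.0, 0.148], [-0.148, 0.0, -0.989], [0.0, -1.0, -0.0]]
ft_force: [0.4, -0.3, -0.7]
gripper_width: 36.4
```

Emit:
{"fn": "drive_tool", "kwargs": {
  "commands": "0 0 0 0 0 -0.3 0.387;0 0 0 0 0 -0.2 0.387;0 0 0 0 0 -0.1 0.387;0 0 0 0 0 -0.05 0.387;0 0 0 0 0 0 0.387"
}}

```text
clock: 12.9
tcp_pos: [493.9, -228.6, -4.9]
ee_rot: [[-0.989, 0.0, 0.148], [-0.148, -0.0, -0.989], [-0.0, -1.0, 0.0]]
ft_force: [-0.5, -0.7, 0.0]
gripper_width: 36.1
```

```bash
cat > fin.py <<'E'
from h import *
import sys
t=sys.argv[1]
s=monitor.read_state();p=np.array(s['tcp_pos']);print(s['clock'],np.round(p,1),np.round(s['ft_force'],1),s['gripper_width'])
X=p+[69.2,10.4,51.5];print(X)
c=[]
for n in ["wrist","scene","side"]:
    im=eyes.camera(n);i=eyes.camera_info(n);q=proj(i,X)[0];print(n,np.round(q,1))
    if n=="wrist": cv2.imwrite(f"pics/{t}_w.png",cv2.resize(im[80:280,180:330],None,fx=5.2/1.8,fy=5.2/1.8,interpolation=cv2.INTER_CUBIC)); cv2.imwrite(f"pics/{t}_tip.png",cv2.resize(im[105:165,205:305],None,fx=8,fy=8,interpolation=cv2.INTER_CUBIC))
    else:
        x,y=[int(v) for v in q];print(x-40,y-35);c.append(cv2.resize(im[y-35:y+35,x-40:x+40],None,fx=5,fy=5,interpolation=cv2.INTER_CUBIC))
cv2.imwrite(f"pics/{t}_ext.png",np.hstack(c))
E
python3 fin.py n
```

```text
12.9 [ 493.9 -228.6   -4.9] [-0.5 -0.7  0. ] 36.07555537792752
[ 563.08373299 -218.18127495   46.62701893]
wrist [255.6 116.4]
scene [235.7 253.4]
195 218
side [272.6 152.7]
232 117
```

View pics/n_tip.png

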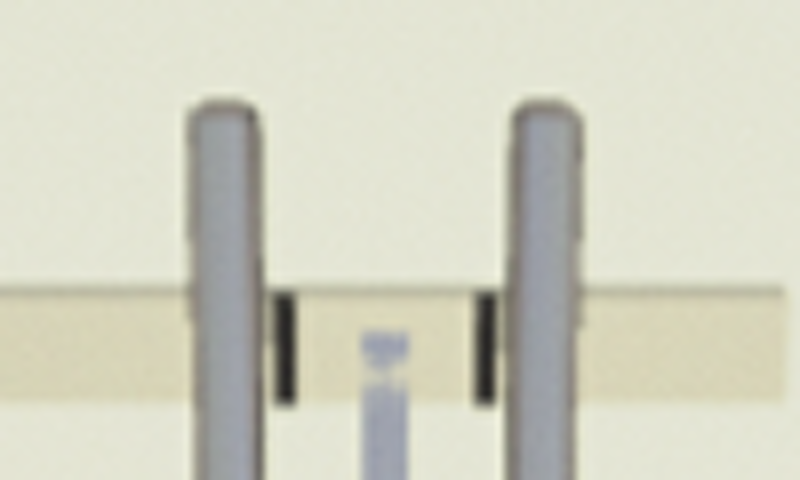

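View pics/n_ext.png

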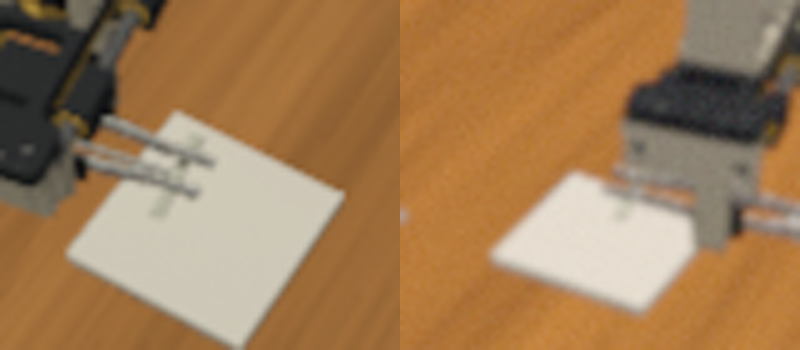

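Tips clear of the tile and over its middle. In the tip view the legs' inner faces stand at 263 and 507 (244 px). The marks' outer edges are at 273 and 496 (223 px for 14 mm), so the gap is about 15.3 mm. I squeeze about 0.7 mm more at the pads.

Emit:
{"fn": "drive_tool", "kwargs": {
  "commands": "0 0 0 0 0 -0.05 0.38;0 0 0 0 0 0 0.38;0 0 0 0 0 0 0.38;0 0 0 0 0 0 0.38;0 0 0 0 0 0 0.38"
}}

```text
clock: 13.55
tcp_pos: [493.7, -228.5, -7.6]
ee_rot: [[-0.989, 0.0, 0.148], [-0.148, 0.0, -0.989], [-0.0, -1.0, -0.0]]
ft_force: [-0.5, 0.1, -0.8]
gripper_width: 35.5
```

```bash
python3 fin.py o
```

```text
13.55 [ 493.7 -228.5   -7.6] [-0.5  0.1 -0.8] 35.51997851188577
[ 562.8923403  -218.08112708   43.87920432]
wrist [255.7 116.3]
scene [235.7 254. ]
195 219
side [272.6 153.6]
232 118
```

View pics/o_tip.png

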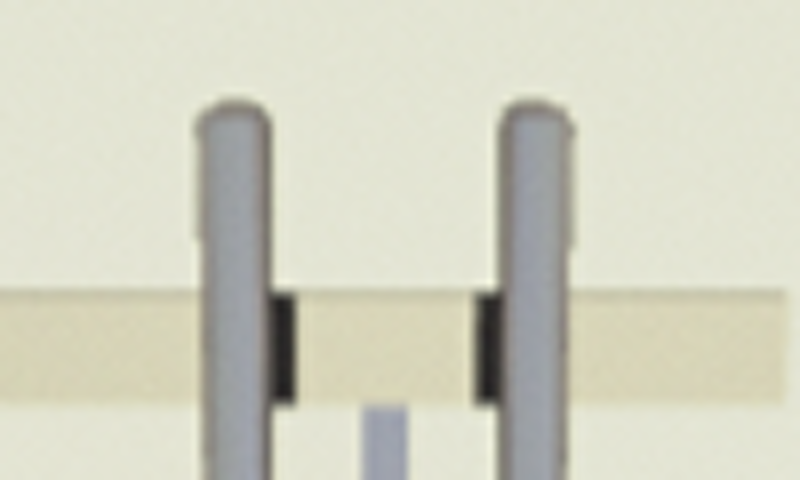

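The inner faces now stand at the marks' outer edges (272 and 499, against 273 and 497). I let it settle, check it's steady, and hand in.

Emit:
{"fn": "drive_tool", "kwargs": {
  "commands": "0 0 0 0 0 0 0.38;0 0 0 0 0 0 0.38;0 0 0 0 0 0 0.38;0 0 0 0 0 0 0.38;0 0 0 0 0 0 0.38"
}}

```text
clock: 14.2
tcp_pos: [493.7, -228.5, -7.7]
ee_rot: [[-0.989, -0.0, 0.148], [-0.148, 0.0, -0.989], [0.0, -1.0, -0.0]]
ft_force: [-0.7, 0.1, -0.9]
gripper_width: 35.9
```

```bash
python3 fin.py p
```

```text
14.2 [ 493.7 -228.5   -7.7] [-0.7  0.1 -0.9] 35.9409739806724
[ 562.87033744 -218.09006084   43.83331516]
wrist [255.8 116.3]
scene [235.7 254. ]
195 219
side [272.6 153.6]
232 118
```

View pics/p_tip.png

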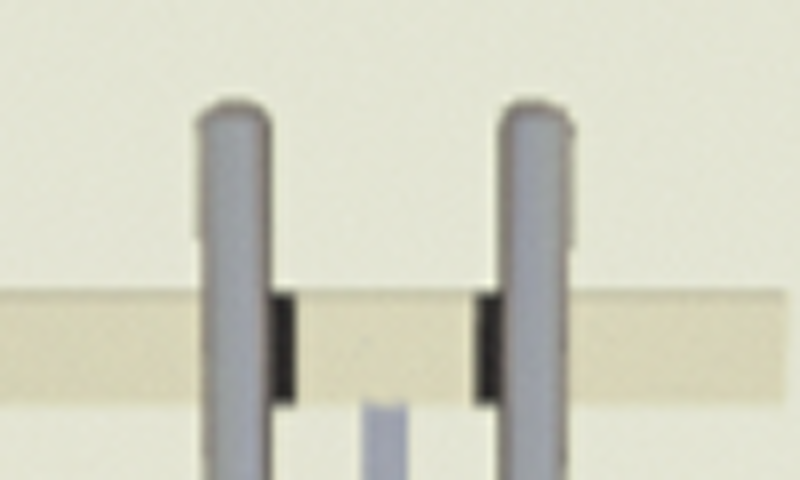

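View pics/p_ext.png

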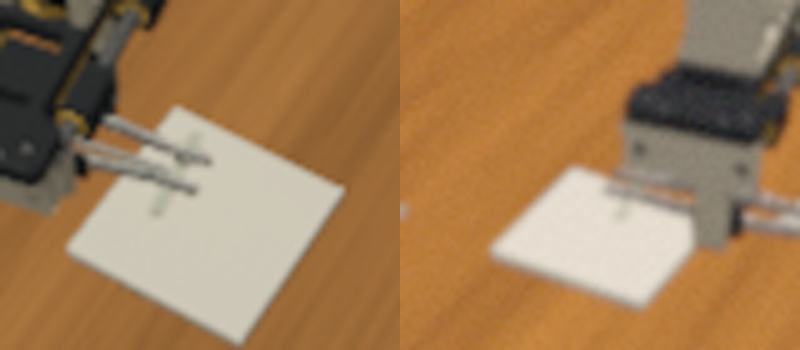

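```bash
python3 -c "
from plant import env
print(env.sign_off())"
```

```text
the job is handed in; nothing more can be done
None
```

I lifted the tweezers off the peg, carried them over the tile farthest from the base, squeezed them to the gauge marks and handed the job in at about 14.4 s. `sign_off` gives no verdict.

**Last checks**
- **Gap:** the legs' inner faces stood at the outer edges of the two marks, which I put at about 14.2 mm. The view was unchanged over the last 0.6 s.
- **Position:** I put the tip midpoint at about (563, -218, 44) mm. That is within a few mm of the tile's centre and about 36 mm above its top; the scene and side pictures agreed to about 1 px while the tips were still high over the tile.
- **Contact:** the force readings were near zero, and the pictures showed the tweezers clear of both tile and rack. Nothing came near the can, spool or screwdriver, but I didn't measure their positions again at the end.

**What disagreed**
- **First grip missed:** the fingers closed just above the thumb pads without moving the tweezers. The visible finger tips ended about 32 mm short of the reported tool point. I reopened, went 33 mm lower and gripped properly, and allowed for that offset afterwards.
- **Finger opening:** the reported width moved between 35.5 and 35.9 mm in the last two readings while the picture stayed the same.

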